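Secure a sample box in its freezer rack with the gate and drop pin

TASK

Get the little freezer rack ready to go back in the freezer: push the box that sticks out of its upper level fully home against the back of the rack, then swing the wire gate shut in front of it and drop the steel locking pin, now parked in the tube rack, down through the latch ears and the gate's knuckle until its collar sits on the upper ear. Leave the two vials, the bottle and the open box of vials as they are.

Things in the scene. Friction and masses are not known exactly. Their poses are not given: they have to be found in the camera images.
- freezer_rack: Small two-level stainless rack, fixed. Origin: centre of its underside; x points into the rack (open front faces -x), y across, z up. 92 wide, roof top at 120, roof front edge at x -34, bail over the roof up to 149. A box fills the lower level. Upper shelf at z 63, roof underside 117, back stop at x +36. Latch ears at the front corner y -52, gate hinge at y +52.
- ear_top (a point): Centre of the top mouth of the upper latch ear, on the vertical axis of both ears (rack x -50, y -52, height 124). The ears are upright steel tubes, 18 outside, bore 10, with no funnel: the upper spans heights 108 to 124, the lower 74 to 86. The gate's knuckle comes in between them. Axes: the rack's.
- gate_hinge (a point): Point on the gate's vertical hinge axis (rack x -50, y +52) at the height of the gate's upper rail, 97 above the bench. It is carried by the rack and has the rack's axes. Plain barrels 14 across, up to height 121.
- gate (a joint): Gate angle, rad: 0 = shut, knuckle in line with the ears, gate running from the hinge along the rack's -y; it grows as the gate swings out, at 1.57 along the rack's -x; limit 2.4. It can be pushed past 0 to a hard stop at -0.03, knuckle then 3 mm off. Slightly stiff (about 1 N at the free end), stays where it is left; a tapered pin draws it into line.
- gate_knuckle (a point): Centre of the top mouth of the knuckle at the gate's free end: an upright tube, 18 outside, bore 10.5, heights 88 to 106, 104 from the hinge axis; moves with the gate. The gate is a frame of 6 mm wire: rails at heights 58 and 97, an end upright 84 from the hinge, thinner uprights between.
- box: White lidded sample box, 76 x 76 x 50 high, about 0.2 kg, on the rack's upper shelf, sticking out of its front at first; 3 mm play either side. Origin: centre of its underside; x, y along the rack's when straight. Fully home its back touches the back stop: its origin is at rack x -2, its front face 6 mm in front of the roof's edge and 7 mm behind the shut gate's wire.
- pin: Steel locking pin, 60 g. Origin: on its axis at the underside of its collar; z up to the head. Collar 22 across, z 0 to 4; above it a knurled round head 16 across, z 4 to 40; below it the shank, 8 across, 56 long, the last 12 tapering to a 3 mm nose. It hangs upright by its collar in a hole of the tube rack.
- pin_tip (a point): Lower end of the pin's shank, on its axis, 56 below the collar's underside.
- tube_rack: Grey plastic tube rack, fixed, 74 (x) by 146 (y), top face 66 above the bench. Origin: centre of its underside. Two rows of four 14 mm holes at x -16 and +16; y -51, -17, 17, 51. The pin and the two vials stand in three holes, each in a different column (y), so there is room for fingers beside each across the rows (x).
- vial_a: Long clear plastic vial with cap, 13 across, 90 high, standing in the tube rack, its top 95 above the bench. Origin: centre of its underside. To be left alone.
- vial_b: A second vial like vial_a, in another hole. To be left alone.
- bottle: White plastic reagent bottle with a blue screw cap, 56 across, 170 high, standing on the hinge side of the freezer rack. Origin: centre of its underside. To be left alone.
- vial_box: Open card box of vials, 133 x 133 x 48 high, on the bench near the robot. Origin: centre of its underside. To be left alone.
Things that resemble listed ones, but are neither listed nor needed, are in the scene too. What is shaped like the box but red or turquoise is not meant.

How it is judged:
By the outcome, as a careful person would: the job done as asked, in the order asked, and still so for the second after the job is handed in, with the robot touching nothing.
It also fails if it takes over 67 s, if anything falls off the work surface, if the arm or the gripper's body presses on something with over 40 N, if the wrist force passes 120 N, or if a joint passes its speed limit or range.

ROBOT

A 7-joint arm with a two-finger parallel gripper is mounted at the origin on the work surface. World frame = base frame: x ahead of the robot, y to its left, z up, the work surface at z = 0. Lengths are in m, angles in rad, forces in N, time in s.
With the tool pointing down it reaches from about 0.425 to 0.875 m from the base axis. Payload 8.4 kg.
Tool frame: the origin (TCP) lies between the finger pads; the fingertips stand 14 mm ahead of it and the grasp point (between the pads) lies 5 mm behind it; z points along the fingers, y is the line along which they close (so a half turn about z gives the same grasp; the last joint's range is limited). The gripper opens to 85 mm and grips with 20 to 120 N. Pads are 22 mm wide; open, the fingers measure 114 mm over their backs; the gripper's body (76 mm by 85 mm) begins 54 mm behind the grasp point. The pads swing forward as they close: fully open they stand 13 mm farther back than shut.
Start: joints at [-0.099, 0.333, 0.04, 1.465, -0.013, 1.343, -0.059], TCP at [0.65, -0, 0.245] pointing down, gripper open.
Joint ranges: [-2.58, 2.58], [-0.38, 2.09], [-1.3, 1.39], [0.25, 2.4], [-1.5, 4.64], [0.08, 2.09], [-2.65, 2.65]. Speed limits (rad/s): [2.22, 2.22, 2.79, 2.79, 3.14, 3.14, 3.14].

INTERFACE

Orientations are given as a rotation vector (axis times angle).
In Python, from cell import bot, optics, order, models gives the robot as it stands.
- The arm moves only by the shell command python3 -m handwheel 'ROWS' [OPENING] [FORCE]. ROWS is text: rows parted by semicolons, each of 6 numbers parted by spaces: the shift along the world's x, y, z as a fraction of full scale, then the turn, a rotation vector about the world's x, y, z as a fraction of full scale. A call has 1 to 5 rows; each row shifts and turns the commanded pose from where the row before left it; what a row does not reach is not made up. Full scale, the value 1, is 0.15 m for a shift and 2 pi rad for a turn. A row lasts 1/10 s, in which the tool goes at most 50 mm and 8.59 degrees, less where a joint would pass 70% of its speed; a pose out of reach is approached as far as the arm can. A call with a number of a shift or a turn outside -1 to 1 is refused whole. A call with a gripper value outside its range is refused whole. OPENING is the gripper's target within -1 to 1 (fully open at 1, half-way at 0, shut at -1), set as the call begins (- or left out, the last holds). The fingers move at their own pace and stop on an object; FORCE is the grip in N (left out, the last holds). Time passes only in rows, so rows that do not move let the fingers close. It gives the time, the measured TCP pose, the force, the opening and the grip force at its end, in the units of the state.
- bot.get_obs(): the state, without advancing time (a new reading comes with each control period).
- optics.camera(name): name is "scene" or "side" or "wrist"; returns a dict with "frame" (400x640x3 uint8, red, green, blue), "fx", "fy", "cx", "cy" (pixels), "T" (4x4, takes a point from camera to world coordinates); the wrist camera has in their place "tool_from_camera" (4x4, takes a point from camera to tool coordinates, whose origin is the TCP and whose axes are the flange's). Camera axes: x right, y down, z forward; pixel columns grow to the right and rows downward; lengths in m; the calibration is good to about 2 mm. A picture is of the moment at which its call begins: read the wrist's pose just before it. There is no depth.
- order.close_job(): hands the job in; it is judged then, once.
Trained networks look in the newest picture that a camera, given by its name, has taken for a name from the list of things; names that differ only in an ending like _2 or _b are one class to them, and where a whole thing is asked for, a point or a joint stands for the part that bears it (a point fixed in the world has none). Each returns a list of dicts, best first, with "score" (0 to 1); they miss things now and then, are a little off and sometimes report something else, mostly with a low value. They report only what shows in the picture. A call takes as long as a camera call. They do not tell look-alikes from the thing itself.
- models.search_frame(label, camera): "at" ([row, column] in pixels, amid what is visible of it).
- models.regions_of(label, camera): "mask" (400x640 bool, what is visible of it) and "at" ([row, column] in pixels, amid what is visible of it).
- models.tip_of(label, camera): "at" ([row, column] in pixels: a listed point, or the origin of a listed thing).
The state is a dict: "clock": time; "joints": joint angles; "qvel": joint speeds; "joint_efforts": joint torques, N m; "eef_pos": TCP position; "tcp_rot": TCP orientation; "wrist_force": force on the tool from outside, world axes, zero at the start; "wrist_torque": the same for the moment, N m; "gripper_width": finger opening in m; "finger_force": force on a finger pad.
Only numpy, scipy, OpenCV 4.12 (cv2) and the standard library are available. Lean on these libraries where they do the work, as an engineer would, in place of code of your own. Each camera call takes 0.05 s, during which the arm holds its last target. There are 200 camera calls.

## Working session

There is one attempt and no reset: what is moved stays moved. The work goes in short steps, Python scripts to look and compute and a shell command to move; the robot and the scene stay as the last step left them, time stands still between calls to the robot, and variables do not carry over. Pictures are saved under pics/ and viewed, at most 14 in all, crops included, and the job is handed in when it is done.

```bash
ls; mkdir -p pics
python3 - <<'E'
from cell import bot, optics, order, models
import cv2,numpy as np
o=bot.get_obs(); print({k:np.round(v,3) for k,v in o.items()})
for c in ("scene","side"):
    d=optics.camera(c); print(c,d["fx"],d["cx"],d["cy"],np.round(d["T"],3).tolist())
    cv2.imwrite(f"pics/{c}0.png",cv2.cvtColor(d["frame"],cv2.COLOR_RGB2BGR))
    for l in ["freezer_rack","ear_top","gate_hinge","gate_knuckle","box","pin","pin_tip","tube_rack","vial_a","bottle","vial_box"]:
        print(l,[(np.round(r["at"]).tolist(),round(r["score"],2)) for r in models.tip_of(l,c)[:4]])
E
```

```text
pics
{'clock': np.float64(0.0), 'joints': array([-0.099,  0.334,  0.04 ,  1.466, -0.013,  1.343, -0.058]), 'qvel': array([ 0.001,  0.   , -0.   ,  0.001,  0.001,  0.001, -0.001]), 'joint_efforts': array([ 0.0000e+00, -6.5855e+01,  1.3660e+00, -4.0555e+01,  1.7000e-02,
        1.3000e-02, -0.0000e+00]), 'eef_pos': array([ 0.65 , -0.   ,  0.244]), 'tcp_rot': array([-2.221e+00, -2.221e+00,  2.000e-03]), 'wrist_force': array([ 0.168,  0.285, -0.317]), 'wrist_torque': array([-0.011, -0.039, -0.017]), 'finger_force': np.float64(0.0), 'gripper_width': np.float64(0.085)}
scene 383.03419407654474 315.262775779982 205.47237007068074 [[-0.392, 0.595, -0.702, 1.162], [0.92, 0.256, -0.297, 0.247], [0.003, -0.762, -0.647, 0.644], [0.0, 0.0, 0.0, 1.0]]
freezer_rack [([209.0, 248.0], 0.76)]
ear_top [([183.0, 259.0], 0.98)]
gate_hinge [([188.0, 216.0], 0.61)]
gate_knuckle [([215.0, 180.0], 0.96)]
box [([233.0, 316.0], 0.87), ([195.0, 240.0], 0.81), ([277.0, 212.0], 0.77), ([177.0, 277.0], 0.74)]
pin [([228.0, 439.0], 0.6)]
pin_tip []
tube_rack [([248.0, 418.0], 0.71)]
vial_a [([265.0, 434.0], 0.62), ([243.0, 394.0], 0.43)]
bottle []
vial_box [([195.0, 364.0], 0.74)]
side 412.3478869490368 319.4655557143279 201.28351533770797 [[0.996, -0.074, 0.048, 0.511], [-0.088, -0.781, 0.619, -0.635], [-0.009, -0.621, -0.784, 0.887], [0.0, 0.0, 0.0, 1.0]]
freezer_rack [([291.0, 324.0], 0.94), ([281.0, 330.0], 0.65)]
ear_top [([238.0, 332.0], 0.62)]
gate_hinge [([285.0, 354.0], 0.87)]
gate_knuckle [([280.0, 399.0], 0.95)]
box [([280.0, 330.0], 0.96), ([269.0, 410.0], 0.79), ([291.0, 256.0], 0.59), ([224.0, 322.0], 0.55)]
pin [([137.0, 297.0], 0.38)]
pin_tip []
tube_rack [([160.0, 297.0], 0.66)]
vial_a []
bottle [([353.0, 345.0], 0.63)]
vial_box [([208.0, 253.0], 0.93), ([284.0, 351.0], 0.36)]
```

View pics/scene0.png

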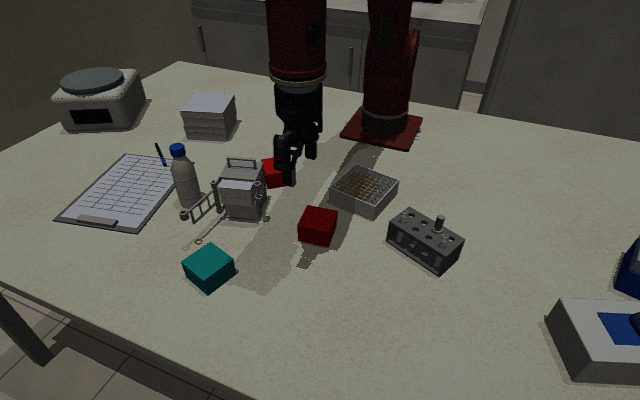

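View pics/side0.png

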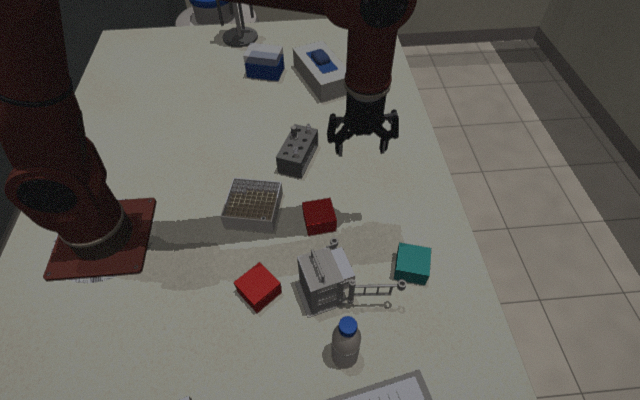

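The scene view shows the white box in the rack at (240,190), with the gate open at (200,207). The ear is at (259,183) and the pin head stands up from the tube rack at (439,220). The red and turquoise boxes are decoys. In the side view, the rack is at (324,285), the gate points to +x with its knuckle at (399,283), and the bottle is just below at (346,345). Next I'll localise by intersecting rays with the known heights.

```bash
cat > h.py <<'E'
from cell import bot, optics, order, models
import cv2,numpy as np
from scipy.spatial.transform import Rotation as R
def cam(c):
    o=bot.get_obs(); d=optics.camera(c)
    if c=="wrist":
        T=np.eye(4);T[:3,:3]=R.from_rotvec(o["tcp_rot"]).as_matrix();T[:3,3]=o["eef_pos"];d["T"]=T@d["tool_from_camera"]
    return d
def onz(d,at,z):
    v=d["T"][:3,:3]@[(at[1]-d["cx"])/d["fx"],(at[0]-d["cy"])/d["fy"],1]; p=d["T"][:3,3]
    return p+v*(z-p[2])/v[2]
def px(d,P):
    q=np.linalg.inv(d["T"])@np.r_[P,1]; return [d["cy"]+d["fy"]*q[1]/q[2],d["cx"]+d["fx"]*q[0]/q[2]]
def save(d,n,box=None,s=1):
    f=cv2.cvtColor(d["frame"],cv2.COLOR_RGB2BGR)
    if box: f=f[box[0]:box[1],box[2]:box[3]]
    cv2.imwrite(f"pics/{n}.png",cv2.resize(f,None,fx=s,fy=s,interpolation=cv2.INTER_CUBIC))
E
python3 - <<'E'
from h import *
H={"ear_top":.124,"gate_hinge":.097,"gate_knuckle":.106,"freezer_rack":0,"tube_rack":0,"pin":.066,"bottle":0,"vial_a":.005,"vial_box":0}
im=[]
for c in ("scene","side"):
    d=cam(c)
    for l,z in H.items():
        print(c,l,[(np.round(onz(d,r["at"],z),3).tolist(),np.round(r["at"]).tolist(),round(r["score"],2)) for r in models.tip_of(l,c)[:3]])
    b=(150,270,160,480) if c=="scene" else (115,375,220,430)
    save(d,c+"c",b,2.4 if c=="scene" else 2.2)
E
```

```text
scene ear_top [([0.58, -0.144, 0.124], [183.0, 256.0], 0.89)]
scene gate_hinge [([0.597, -0.246, 0.097], [186.0, 216.0], 0.65)]
scene gate_knuckle [([0.72, -0.252, 0.106], [215.0, 179.0], 0.81)]
scene freezer_rack [([0.545, -0.208, 0.0], [208.0, 246.0], 0.63)]
scene tube_rack [([0.509, 0.233, 0.0], [248.0, 421.0], 0.82)]
scene pin [([0.568, -0.27, 0.066], [187.0, 216.0], 0.68), ([0.496, 0.257, 0.066], [227.0, 438.0], 0.55)]
scene bottle [([0.583, -0.359, 0.0], [202.0, 189.0], 0.7), ([0.446, -0.233, 0.0], [185.0, 257.0], 0.18)]
scene vial_a [([0.515, 0.178, 0.005], [242.0, 397.0], 0.62)]
scene vial_box [([0.373, 0.057, 0.0], [195.0, 365.0], 0.85)]
side ear_top [([0.573, -0.138, 0.124], [238.0, 331.0], 0.68), ([0.57, -0.388, 0.124], [352.0, 343.0], 0.59)]
side gate_hinge [([0.606, -0.24, 0.097], [284.0, 351.0], 0.67)]
side gate_knuckle [([0.713, -0.249, 0.106], [282.0, 403.0], 0.95)]
side freezer_rack [([0.549, -0.209, 0.0], [293.0, 323.0], 0.97)]
side tube_rack [([0.513, 0.236, 0.0], [158.0, 297.0], 0.64)]
side pin [([0.504, 0.255, 0.066], [137.0, 293.0], 0.55)]
side bottle [([0.582, -0.348, 0.0], [352.0, 344.0], 0.96)]
side vial_a []
side vial_box [([0.38, 0.057, 0.0], [208.0, 252.0], 0.8)]
```

View pics/scenec.png

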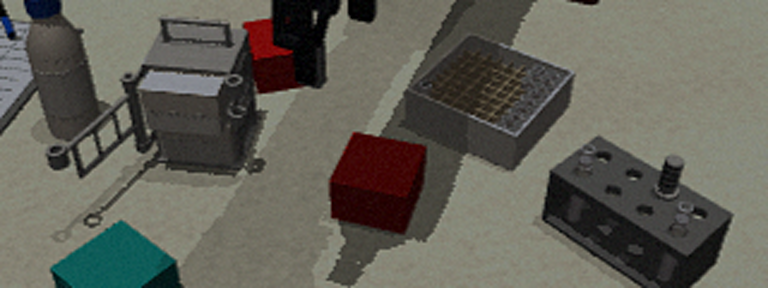

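View pics/sidec.png

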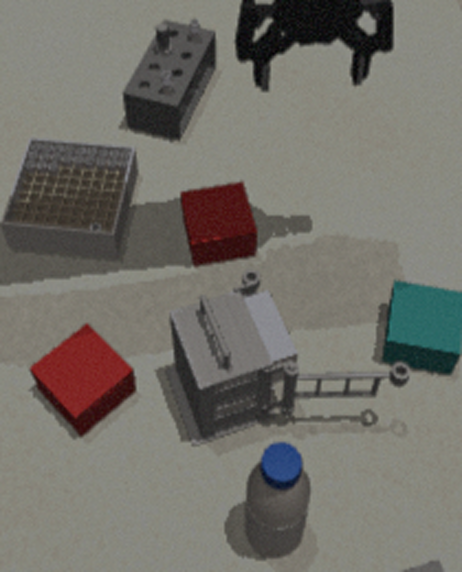

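Everything agrees to within about 8 mm. The rack front faces roughly +13° in the world, and the gate is at about 1.86 rad. I'll move above the rack, turning the tool by -76° at the same time, and refine with the wrist camera.

```bash
python3 -m handwheel '-.015 -.133 .06 0 0 -.0235;-.015 -.133 .06 0 0 -.0235;-.015 -.133 .06 0 0 -.0235;-.015 -.133 .06 0 0 -.0235;-.015 -.133 .06 0 0 -.0235' -1 >/dev/null; python3 -m handwheel '-.015 -.133 .06 0 0 -.0235;-.015 -.133 .06 0 0 -.0235;-.015 -.133 .06 0 0 -.0235;-.015 -.133 .06 0 0 -.0235;0 0 0 0 0 0'; python3 -m handwheel '0 0 0 0 0 0;0 0 0 0 0 0'
python3 - <<'E'
from h import *
H={"ear_top":.124,"gate_hinge":.097,"gate_knuckle":.106,"freezer_rack":0,"box":.063,"bottle":0}
d=cam("wrist")
print(np.round(d["tool_from_camera"],3).tolist())
for l,z in H.items():
    print(l,[(np.round(onz(d,r["at"],z),3).tolist(),np.round(r["at"]).tolist(),round(r["score"],2)) for r in models.tip_of(l,"wrist")[:3]])
save(d,"w1")
E
```

```text
clock: 3.2
eef_pos: [0.6292, -0.1834, 0.3278]
tcp_rot: [3.118, 0.366, 0.002]
wrist_force: [-0.8, -0.1, -0.3]
gripper_width: -0.0004
finger_force: 0.0
clock: 3.4
eef_pos: [0.6299, -0.178, 0.3257]
tcp_rot: [-3.117, -0.385, 0.001]
wrist_force: [0.1, -0.5, -0.5]
gripper_width: -0.0001
finger_force: 0.0
[[0.0, -0.946, -0.323, 0.083], [1.0, 0.0, 0.001, 0.002], [-0.001, -0.323, 0.946, -0.129], [0.0, 0.0, 0.0, 1.0]]
ear_top [([0.577, -0.146, 0.124], [212.0, 272.0], 0.66)]
gate_hinge [([0.606, -0.248, 0.097], [201.0, 371.0], 0.66), ([0.577, -0.2, 0.097], [215.0, 321.0], 0.33)]
gate_knuckle [([0.71, -0.254, 0.106], [109.0, 408.0], 0.89)]
freezer_rack [([0.545, -0.206, 0.0], [211.0, 319.0], 0.92)]
box [([0.756, -0.162, 0.063], [40.0, 329.0], 0.83), ([0.447, -0.185, 0.063], [292.0, 286.0], 0.68), ([0.565, -0.204, 0.063], [214.0, 322.0], 0.62)]
bottle [([0.578, -0.36, 0.0], [215.0, 429.0], 0.64), ([0.526, -0.144, 0.0], [213.0, 274.0], 0.27)]
```

View pics/w1.png

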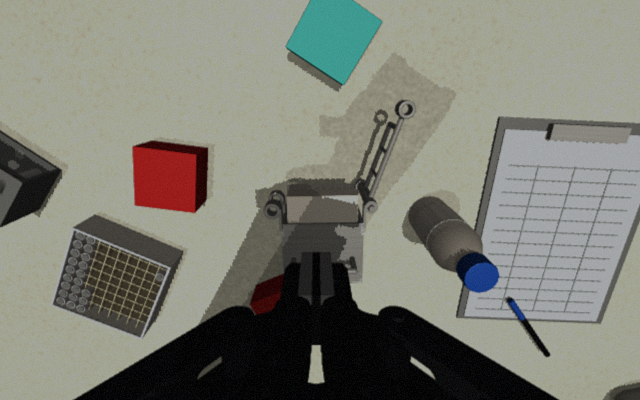

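The wrist view confirms the layout. The box's top front edge runs (288,182)–(358,180), the ear is at (272,205), the gate knuckle at (405,108), and the roof edge is at row ~222. The white box in the rack is the only box it could be. I'll check how far it protrudes.

Run:
```python
from h import *
d=cam("wrist")
O=np.array([.543,-.207]);a=np.radians(15);X=-np.array([np.cos(a),np.sin(a)]);Y=np.array([-X[1],X[0]])
f=lambda at,z:(np.round((lambda p:[(p-O)@X,(p-O)@Y])(onz(d,at,z)[:2]),4))
print(Y,"boxL",f((182,288),.113),"boxR",f((180,358),.113),"roof",f((224,283),.12),f((223,363),.12))
print("tcp",(bot.get_obs()["eef_pos"][:2]-O)@X,(bot.get_obs()["eef_pos"][:2]-O)@Y)
for n,P in {"ear":(-.05,-.052,.124),"hinge":(-.05,.052,.121),"rfl":(-.034,-.046,.12),"rfr":(-.034,.046,.12)}.items():
    print(n,np.round(px(d,np.r_[O+P[0]*X+P[1]*Y,P[2]])))
save(d,"w1c",(90,290,230,430),3)
```

```text
[ 0.25881905 -0.96592583] boxL [-0.0777 -0.0316] boxR [-0.0785  0.0411] roof [-0.0335 -0.0384] [-0.0331  0.0465]
tcp -0.09094737702368617 -0.004257529306966233
ear [211. 269.]
hinge [208. 369.]
rfl [224. 276.]
rfr [222. 363.]
```

View pics/w1c.png

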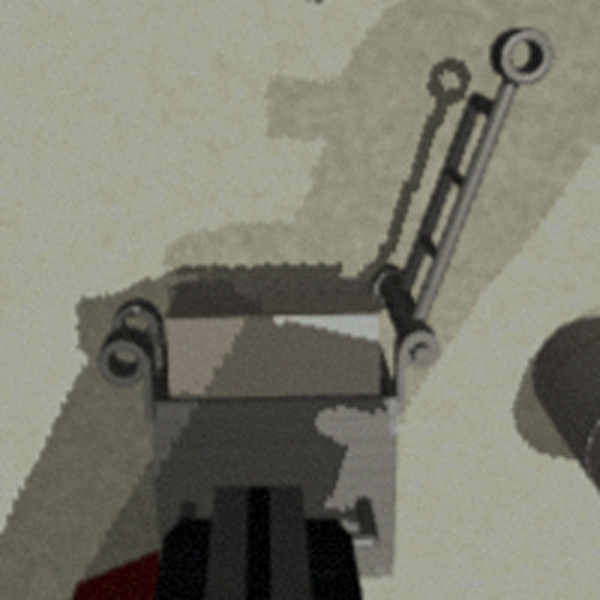

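Ear measured at (271,209) and hinge at (369,206) against predictions (269,211) and (369,208), so the rack origin is about (0.545,-0.207) at 15°. The box front is at rack x -78, so it needs a push of about 38 mm. I'll descend in front of it.

```bash
python3 -m handwheel '.12 -.013 0 0 0 0;0 0 -.3 0 0 0;0 0 -.3 0 0 0;0 0 -.3 0 0 0;0 0 -.3 0 0 0' >/dev/null; python3 -m handwheel '0 0 -.3 0 0 0;0 0 0 0 0 0;0 0 0 0 0 0'
```

```text
clock: 4.6
eef_pos: [0.6478, -0.1816, 0.102]
tcp_rot: [-3.119, -0.379, 0.001]
wrist_force: [1.3, 0.2, 1.7]
gripper_width: -0.0
finger_force: 0.0
```

```bash
for i in 1; do python3 -m handwheel '-.032 -.0087 0 0 0 0;-.032 -.0087 0 0 0 0;-.032 -.0087 0 0 0 0;-.032 -.0087 0 0 0 0;-.032 -.0087 0 0 0 0'|sed -n '1,2p;4p'; python3 -m handwheel '-.032 -.0087 0 0 0 0;-.032 -.0087 0 0 0 0;-.032 -.0087 0 0 0 0;-.032 -.0087 0 0 0 0'|sed -n '1,2p;4p';done
python3 -m handwheel '-.013 -.0035 0 0 0 0;-.013 -.0035 0 0 0 0'|sed -n '1,2p;4p'; python3 -m handwheel '-.013 -.0035 0 0 0 0;0 0 0 0 0 0'|sed -n '1,2p;4p'
```

```text
clock: 5.1
eef_pos: [0.6234, -0.1883, 0.1019]
wrist_force: [-0.2, -0.5, 0.5]
clock: 5.5
eef_pos: [0.6045, -0.1933, 0.1014]
wrist_force: [1.9, 0.4, 0.1]
clock: 5.7
eef_pos: [0.6006, -0.1943, 0.1014]
wrist_force: [1.4, 0.9, -0.7]
clock: 5.9
eef_pos: [0.5985, -0.1948, 0.1013]
wrist_force: [1.1, 0.5, 1.3]
```

```bash
for i in 1; do python3 -m handwheel '-.01 -.0027 0 0 0 0;0 0 0 0 0 0'|sed -n '2p;4p'; python3 -m handwheel '-.01 -.0027 0 0 0 0;0 0 0 0 0 0'|sed -n '2p;4p'; python3 -m handwheel '-.01 -.0027 0 0 0 0;0 0 0 0 0 0'|sed -n '2p;4p';done
```

```text
eef_pos: [0.5972, -0.1953, 0.1014]
wrist_force: [2.0, 0.9, 1.1]
eef_pos: [0.5956, -0.1957, 0.1013]
wrist_force: [2.2, 1.3, 1.3]
eef_pos: [0.594, -0.1961, 0.1013]
wrist_force: [1.7, -0.1, 1.1]
```

```bash
for i in 1; do python3 -m handwheel '-.01 -.0027 0 0 0 0;0 0 0 0 0 0'|sed -n '2p;4p'; python3 -m handwheel '-.01 -.0027 0 0 0 0;0 0 0 0 0 0'|sed -n '2p;4p'; python3 -m handwheel '-.01 -.0027 0 0 0 0;0 0 0 0 0 0'|sed -n '2p;4p';done
```

```text
eef_pos: [0.5934, -0.1955, 0.1014]
wrist_force: [5.0, 3.5, -1.6]
eef_pos: [0.5929, -0.1948, 0.1016]
wrist_force: [8.0, 4.9, -1.6]
eef_pos: [0.5927, -0.1946, 0.102]
wrist_force: [12.6, 6.5, -2.9]
```

The force rose at TCP rack x ≈ -49, which is where the box should be home. I'll retreat, lift over the gate to its outer side, and work out the arc.

```bash
python3 -m handwheel '.16 .043 0 0 0 0;.16 .043 .1 0 0 0;.08 -.1 .3 0 0 0;.09 -.25 0 0 0 0;.09 -.25 0 0 0 0' >/dev/null; python3 -m handwheel '0 -.03 -.24 0 0 0;0 0 -.24 0 0 0;0 0 0 0 0 0;0 0 0 0 0 0'
python3 - <<'E'
from h import *
d=cam("wrist")
print([(np.round(onz(d,r["at"],.106),3).tolist(),round(r["score"],2)) for r in models.tip_of("gate_knuckle","wrist")[:2]])
d=cam("side")
print([(np.round(onz(d,r["at"],.106),3).tolist(),round(r["score"],2)) for r in models.tip_of("gate_knuckle","side")[:2]])
H=np.array([.607,-.244]);p0=bot.get_obs()["eef_pos"][:2]
u=lambda a:np.array([np.cos(np.radians(a)),np.sin(np.radians(a))])
for a in list(range(-10,106,10))+[105]:
    p=H+.070*u(a)+.016*u(a-90);print(a,np.round(p,4),np.round((p-p0)/.15,3));p0=p
E
```

```text
clock: 8.0
eef_pos: [0.6761, -0.2786, 0.0892]
tcp_rot: [-3.118, -0.379, 0.003]
wrist_force: [-0.5, 0.1, 0.8]
gripper_width: 0.0002
finger_force: 0.0
[([0.71, -0.253, 0.106], 0.78)]
[]
-10 [ 0.6732 -0.2719] [-0.031  0.048]
0 [ 0.677 -0.26 ] [0.026 0.079]
10 [ 0.6787 -0.2476] [0.011 0.083]
20 [ 0.6783 -0.2351] [-0.003  0.083]
30 [ 0.6756 -0.2229] [-0.018  0.082]
40 [ 0.6709 -0.2113] [-0.031  0.077]
50 [ 0.6643 -0.2007] [-0.044  0.071]
60 [ 0.6559 -0.1914] [-0.056  0.062]
70 [ 0.646  -0.1837] [-0.066  0.051]
80 [ 0.6349 -0.1778] [-0.074  0.039]
90 [ 0.623 -0.174] [-0.079  0.026]
100 [ 0.6106 -0.1723] [-0.083  0.011]
105 [ 0.6043 -0.1722] [-0.042  0.   ]
```

```bash
python3 -m handwheel '0 .12 .04 0 0 0;.011 .083 0 0 0 0;-.003 .083 0 0 0 0;-.018 .082 0 0 0 0;-.031 .077 0 0 0 0'|sed -n '2p;4p'; python3 -m handwheel '-.044 .071 0 0 0 0;-.056 .062 0 0 0 0;-.066 .051 0 0 0 0;-.074 .039 0 0 0 0;0 0 0 0 0 0'|sed -n '1,2p;4p'
python3 - <<'E'
from h import *
for c in("wrist","scene","side"):
    d=cam(c);print(c,[(np.round(onz(d,r["at"],.106),3).tolist(),round(r["score"],2)) for r in models.tip_of("gate_knuckle",c)[:2]])
E
```

```text
eef_pos: [0.6705, -0.2107, 0.0953]
wrist_force: [-0.0, -2.4, -0.4]
clock: 9.2
eef_pos: [0.6334, -0.177, 0.0953]
wrist_force: [0.6, 0.7, 0.2]
wrist [([0.624, -0.143, 0.106], 0.63)]
scene [([0.625, -0.143, 0.106], 0.74)]
side []
```

```bash
python3 -m handwheel '-.079 .026 0 0 0 0;-.083 .011 0 0 0 0;0 0 0 0 0 0'|sed -n '1,2p;4p'; python3 -m handwheel '-.021 0 0 0 0 0;0 0 0 0 0 0'|sed -n '2p;4p';python3 -m handwheel '-.014 -.002 0 0 0 0;0 0 0 0 0 0'|sed -n '2p;4p'
python3 - <<'E'
from h import *
for c in("wrist","scene"):
    d=cam(c);print(c,[(np.round(onz(d,r["at"],.106),3).tolist(),round(r["score"],2)) for r in models.tip_of("gate_knuckle",c)[:2]],[(np.round(onz(d,r["at"],.124),3).tolist(),round(r["score"],2)) for r in models.tip_of("ear_top",c)[:2]])
E
```

```text
clock: 9.8
eef_pos: [0.6094, -0.1734, 0.0953]
wrist_force: [-0.5, -0.4, -0.1]
eef_pos: [0.6074, -0.1733, 0.0954]
wrist_force: [-0.3, 0.0, 0.7]
eef_pos: [0.6051, -0.1735, 0.0953]
wrist_force: [1.6, -0.3, -0.4]
wrist [] []
scene [] [([0.579, -0.139, 0.124], 0.94)]
```

```bash
python3 -m handwheel '-.01 -.0026 0 0 0 0;0 0 0 0 0 0'|sed -n '2p;4p'; python3 -m handwheel '-.01 -.0026 0 0 0 0;0 0 0 0 0 0'|sed -n '2p;4p';python3 -m handwheel '-.01 -.0026 0 0 0 0;0 0 0 0 0 0'|sed -n '1,2p;4p'
```

```text
eef_pos: [0.6033, -0.1738, 0.0953]
wrist_force: [0.7, 0.1, -0.2]
eef_pos: [0.6018, -0.1741, 0.0953]
wrist_force: [0.2, -0.7, 0.2]
clock: 11.1
eef_pos: [0.6002, -0.1745, 0.0953]
wrist_force: [0.4, 0.8, 1.1]
```

```bash
python3 -m handwheel '.2 .05 0 0 0 0;.05 .013 .3 0 0 0;0 0 .3 0 0 0;0 0 .3 0 0 0;-.15 0 .15 0 0 0'>/dev/null; python3 -m handwheel '0 0 0 0 0 0;0 0 0 0 0 0;0 0 0 0 0 0'|head -3
python3 - <<'E'
from h import *
d=cam("wrist")
print([(np.round(onz(d,r["at"],.106),4).tolist(),np.round(r["at"]),round(r["score"],2)) for r in models.tip_of("gate_knuckle","wrist")[:2]],[(np.round(onz(d,r["at"],.124),4).tolist(),np.round(r["at"]),round(r["score"],2)) for r in models.tip_of("ear_top","wrist")[:2]])
r,c=[int(v) for v in px(d,[.58,-.144,.115])];print(r,c)
save(d,"w2",(r-50,r+50,c-50,c+90),5.5)
s=cam("scene");print([(np.round(onz(s,r["at"],.106),4).tolist(),round(r["score"],2)) for r in models.tip_of("gate_knuckle","scene")[:2]])
E
```

```text
clock: 11.9
eef_pos: [0.6151, -0.1648, 0.2513]
tcp_rot: [-3.118, -0.379, 0.003]
[([0.5802, -0.1432, 0.106], array([220., 280.]), 0.67)] [([0.5757, -0.1452, 0.124], array([234., 279.]), 0.78)]
224 279
[([0.5777, -0.1479, 0.106], 0.73)]
```

View pics/w2.png

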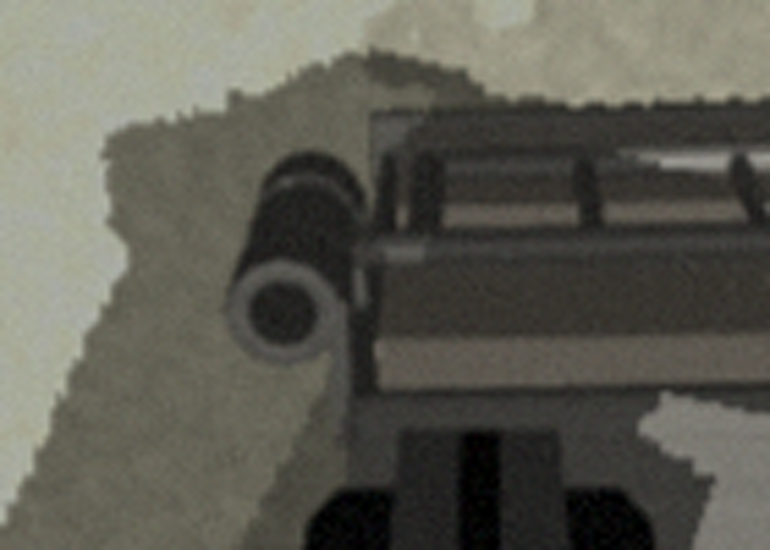

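The ear mouth centre is at pixel (row 230.5, col 280.5), and the knuckle shows in line under the ear. Box and gate look good. Next is the tube rack.

```bash
python3 - <<'E'
from h import *
d=cam("wrist");print("ear",onz(d,(230.5,280.5),.124))
E
python3 -m handwheel '-.1 .3 0 0 0 0;-.1 .3 0 0 0 0;-.1 .3 0 0 0 0;-.1 .3 0 0 0 0;-.1 .3 0 0 0 0' 1 >/dev/null; python3 -m handwheel '-.1 .3 0 0 0 0;-.1 .3 0 0 0 0;-.1 .3 0 0 0 0;-.1 .3 0 0 0 0;0 0 0 0 0 0'|sed -n '1,2p'; python3 -m handwheel '0 0 0 0 0 0;0 0 0 0 0 0'|head -3
python3 - <<'E'
from h import *
d=cam("wrist")
for l,z in {"pin":.066,"tube_rack":0,"vial_a":.005,"vial_b":.005}.items():
    print(l,[(np.round(onz(d,r["at"],z),4).tolist(),np.round(r["at"]),round(r["score"],2)) for r in models.tip_of(l,"wrist")[:3]])
save(d,"w3")
E
```

```text
ear [ 0.57882988 -0.14613431  0.124     ]
clock: 13.2
eef_pos: [0.4772, 0.2471, 0.2526]
clock: 13.4
eef_pos: [0.481, 0.2387, 0.2527]
tcp_rot: [3.118, 0.377, -0.0]
pin [([0.5085, 0.2541, 0.066], array([144., 304.]), 0.8)]
tube_rack [([0.5148, 0.2347, 0.0], array([132., 325.]), 0.84)]
vial_a [([0.5092, 0.1772, 0.005], array([150., 374.]), 0.76), ([0.5503, 0.2702, 0.005], array([ 92., 300.]), 0.55)]
vial_b [([0.5092, 0.1772, 0.005], array([150., 374.]), 0.76), ([0.5503, 0.2702, 0.005], array([ 92., 300.]), 0.55)]
```

View pics/w3.png

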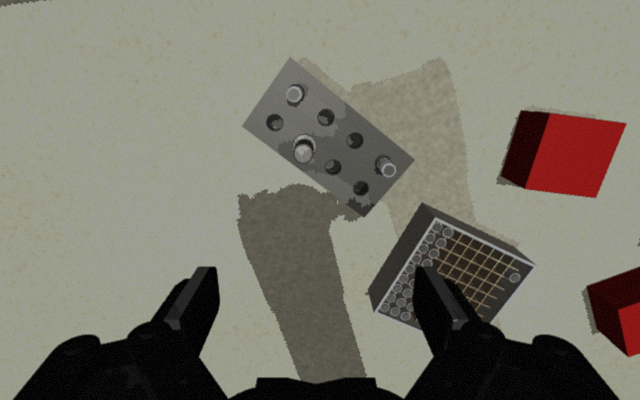

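The pin is in the near row, second hole (304,150), with its collar and knurled head visible. The vials stand at (295,95) and (387,167). I'll fit the hole grid.

Run:
```python
from h import *
d=cam("wrist")
px_={(0,1):(117,326),(0,2):(140,355),(1,0):(122,275),(1,2):(167,333),(1,3):(188,361)}
A=[];B=[]
for (r,c),p in px_.items():
    A.append([(-.016,.016)[r],-.051+.034*c]);B.append(onz(d,p,.066)[:2])
A=np.array(A);B=np.array(B)
best=None
for s in(1,-1):
    a=A*[s,1];ac=a-a.mean(0);bc=B-B.mean(0)
    U,S,V=np.linalg.svd(ac.T@bc);M=(U@V).T;res=bc-ac@M.T
    print(s,np.linalg.det(M),np.round(np.abs(res).max(),4))
    if np.linalg.det(M)>0: hole=M@(np.array([.016*s,-.017])-a.mean(0))+B.mean(0);print("hole",hole,"xaxis deg",np.degrees(np.arctan2(M[1,0],M[0,0])),"ctr",B.mean(0)-M@a.mean(0))
o=bot.get_obs();m=R.from_rotvec(o["tcp_rot"]).as_matrix();print("tool y deg",np.degrees(np.arctan2(m[1,1],m[0,1])),o["eef_pos"])
f=d["frame"];save(d,"w3c",(80,200,220,360),5)
```

```text
1 0.9999999999999997 0.0003
hole [0.50740484 0.2540607 ] xaxis deg 156.02862140340824 ctr [0.51511805 0.23202649]
-1 -0.9999999999999997 0.0003
tool y deg -76.220313570995 [0.48080213 0.23916501 0.2528447 ]
```

View pics/w3c.png

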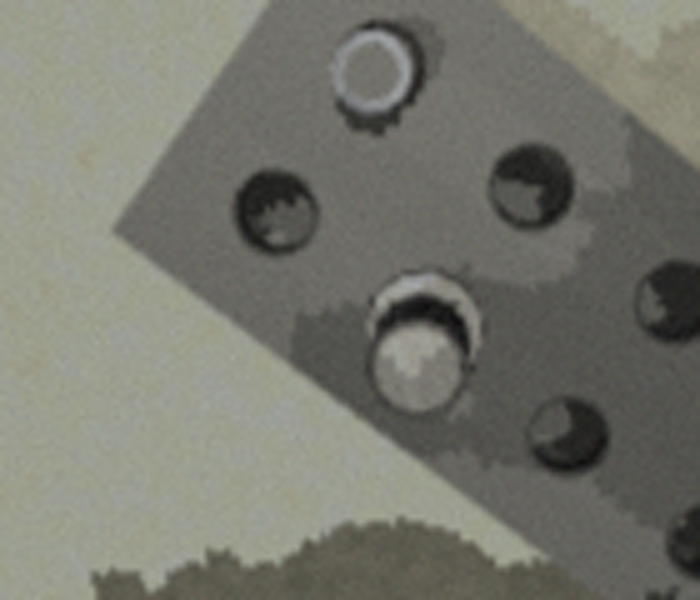

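```bash
python3 - <<'E'
from h import *
d=cam("wrist");print("head",onz(d,(153,303.6),.106),"collar",onz(d,(145.2,305.2),.070))
E
python3 -m handwheel '.03 .015 -.1 0 0 .0207;.03 .015 -.1 0 0 .0207;.03 .015 -.1 0 0 .0207;.03 .015 -.1 0 0 .0207;.03 .015 -.1 0 0 .0207' >/dev/null;python3 -m handwheel '.03 .015 -.1 0 0 .0207;0 .01 0 0 0 .0207;0 0 0 0 0 0;0 0 0 0 0 0'
python3 - <<'E'
from h import *
o=bot.get_obs();m=R.from_rotvec(o["tcp_rot"]).as_matrix();print("tool y deg",np.degrees(np.arctan2(m[1,1],m[0,1])),o["eef_pos"],o["joints"][-1],"tilt",m[:,2])
E
```

```text
head [0.50763294 0.25403789 0.106     ] collar [0.50788261 0.25381391 0.07      ]
clock: 14.65
eef_pos: [0.5077, 0.2547, 0.1631]
tcp_rot: [-2.638, -1.706, -0.001]
wrist_force: [-0.1, 0.1, 0.7]
gripper_width: 0.0852
finger_force: 0.0
tool y deg -24.216643430846265 [0.5077123  0.25472258 0.16308099] -0.9795145423100816 tilt [ 3.29069297e-04  2.22575614e-04 -9.99999921e-01]
```

The pin's head, its collar and the hole fit all agree at (0.5077, 0.254). I'll descend and grip.

```bash
python3 -m handwheel '0 -.004 -.2 0 0 0;0 0 -.2 0 0 0;0 0 -.08 0 0 0;0 0 0 0 0 0;0 0 0 0 0 0'|sed -n '2p;4p'; python3 -m handwheel '0 0 0 0 0 0;0 0 0 0 0 0;0 0 0 0 0 0;0 0 0 0 0 0;0 0 0 0 0 0' -1 60;  python3 -m handwheel '0 0 0 0 0 0;0 0 0 0 0 0;0 0 0 0 0 0;0 0 0 0 0 0'
```

```text
eef_pos: [0.5081, 0.2546, 0.092]
wrist_force: [0.2, 0.0, 0.2]
clock: 15.65
eef_pos: [0.5076, 0.2544, 0.0912]
tcp_rot: [-2.634, -1.711, -0.001]
wrist_force: [-1.2, -1.7, 3.1]
gripper_width: 0.0145
finger_force: 58.5
clock: 16.05
eef_pos: [0.5076, 0.2544, 0.0911]
tcp_rot: [-2.634, -1.712, -0.001]
wrist_force: [-1.6, -1.5, 6.0]
gripper_width: 0.0145
finger_force: 58.5
```

```bash
python3 -m handwheel '0 0 .2 0 0 0;0 0 .28 0 0 0;0 0 .28 0 0 0;0 0 .28 0 0 0;0.0473 -.267 0 0 0 0' >/dev/null; python3 -m handwheel '.0473 -.267 0 0 0 0;.0473 -.267 0 0 0 0;.0473 -.267 0 0 0 0;.0473 -.267 0 0 0 0;.0473 -.267 0 0 0 0' >/dev/null; python3 -m handwheel '.0473 -.267 0 0 0 0;.0473 -.267 0 0 0 0;.0473 -.267 0 0 0 0;.0473 -.267 0 0 0 0;0 0 0 0 0 0' >/dev/null; python3 -m handwheel '0 0 0 0 0 0;0 0 0 0 0 0'
python3 - <<'E'
from h import *
d=cam("wrist");r,c=[int(v) for v in px(d,[.579,-.146,.15])]
for l in("pin_tip","ear_top","gate_knuckle"):
    z=.124;print(l,[(np.round(r_["at"],1),round(r_["score"],2),np.round(onz(d,r_["at"],.124),4)) for r_ in models.tip_of(l,"wrist")[:2]])
e=bot.get_obs()["eef_pos"];print("pred tip",np.round(px(d,[e[0],e[1],e[2]-.081]),1),"pred ear",np.round(px(d,[.5788,-.1461,.124]),1))
save(d,"w4",(r-70,r+80,c-100,c+100),4)
for cn in("scene","side"):
    s=cam(cn);print(cn,[(np.round(r_["at"],1),round(r_["score"],2)) for r_ in models.tip_of("pin_tip",cn)[:2]],"pred",np.round(px(s,[e[0],e[1],e[2]-.081]),1),"ear",[(np.round(r_["at"],1),round(r_["score"],2)) for r_ in models.tip_of("ear_top",cn)[:2]],np.round(px(s,[.5788,-.1461,.124]),1))
E
```

```text
clock: 17.75
eef_pos: [0.5784, -0.1449, 0.2464]
tcp_rot: [-2.632, -1.713, 0.0]
wrist_force: [-0.2, 0.3, -0.6]
gripper_width: 0.0142
finger_force: 58.6
pin_tip [(array([214.1, 315.6]), 0.87, array([ 0.573 , -0.1596,  0.124 ]))]
ear_top [(array([195.1, 316.1]), 0.68, array([ 0.5797, -0.1454,  0.124 ]))]
gate_knuckle [(array([190.6, 311.8]), 0.76, array([ 0.5782, -0.1407,  0.124 ]))]
pred tip [215.  314.2] pred ear [196.4 315.4]
scene [(array([165.5, 255. ]), 0.72), (array([183.9, 258.6]), 0.21)] pred [167.5 254.4] ear [(array([184.3, 260. ]), 0.66), (array([241.9, 396. ]), 0.64)] [182.8 255.8]
side [(array([229. , 338.9]), 0.74)] pred [229.4 334. ] ear [(array([237.8, 333.5]), 0.93)] [240.6 333.8]
```

View pics/w4.png

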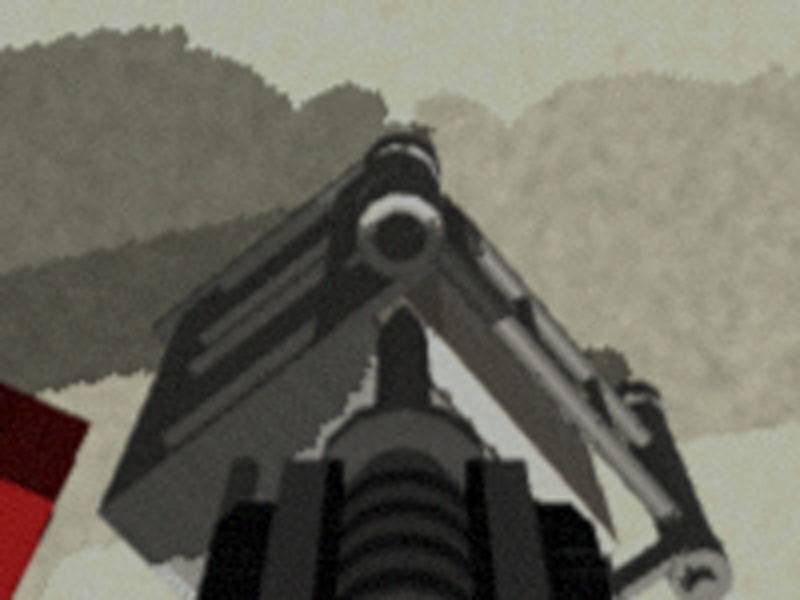

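The picture shows the pin hanging straight with its tip at crop (402,303). The ear mouth is at crop (401,231), with the knuckle lined up below it. I'll compute the residual.

Run:
```python
from h import *
d=cam("wrist");r,c=[int(v) for v in px(d,[.579,-.146,.15])]
e=bot.get_obs()["eef_pos"]
ear=onz(d,(r-70+231/4-.4,c-100+401/4-.4),.124);tip=onz(d,(r-70+304/4-.4,c-100+402/4-.4),e[2]-.081)
print(e,"ear",ear,"tip",tip,"shift",(ear-tip)[:2],(ear-tip)[:2]/.15)
```

```text
[ 0.57842059 -0.1461441   0.2468308 ] ear [ 0.57905918 -0.14404383  0.124     ] tip [ 0.5797028  -0.14356952  0.1658308 ] shift [-0.00064362 -0.00047431] [-0.00429078 -0.00316207]
```

```bash
python3 -m handwheel '-.004 -.003 -.12 0 0 0;0 0 -.12 0 0 0;0 0 0 0 0 0;0 0 0 0 0 0'|sed -n '2p;4p'; python3 -m handwheel '0 0 -.03 0 0 0;0 0 -.03 0 0 0;0 0 0 0 0 0'|sed -n '2p;4p'
python3 - <<'E'
from h import *
d=cam("wrist")
for l in("pin_tip","ear_top"):
    print(l,[(np.round(r_["at"],1),round(r_["score"],2)) for r_ in models.tip_of(l,"wrist")[:2]])
r,c=[int(v) for v in px(d,[.579,-.146,.13])];print(r,c,bot.get_obs()["eef_pos"])
save(d,"w5",(r-40,r+50,c-60,c+60),6)
E
```

```text
eef_pos: [0.5778, -0.1467, 0.2111]
wrist_force: [-0.2, -0.3, 0.0]
eef_pos: [0.5777, -0.1466, 0.2015]
wrist_force: [-0.7, 0.8, -1.1]
pin_tip [(array([214.3, 315.2]), 0.58)]
ear_top []
218 315 [ 0.5779047  -0.14669328  0.20201427]
```

View pics/w5.png

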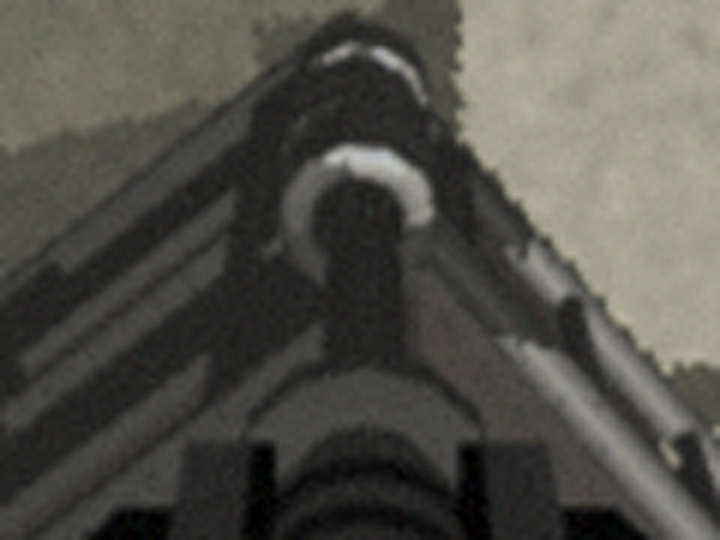

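The tip is inside the mouth, with the shank about 0.8 mm right of the ring centre. I'll correct that slightly and feel the way down.

```bash
python3 -m handwheel '-.003 .0015 -.02 0 0 0;0 0 -.02 0 0 0;0 0 0 0 0 0'|sed -n '2p;4p'; python3 -m handwheel '0 0 -.02 0 0 0;0 0 -.02 0 0 0;0 0 0 0 0 0'|sed -n '1,2p;4p'
```

```text
eef_pos: [0.5771, -0.1464, 0.1952]
wrist_force: [-0.5, -0.8, -0.2]
clock: 19.75
eef_pos: [0.5773, -0.1462, 0.1893]
wrist_force: [0.1, 2.0, -0.8]
```

```bash
python3 -m handwheel '0 0 -.02 0 0 0;0 0 -.02 0 0 0;0 0 0 0 0 0'|sed -n '2p;4p'; python3 -m handwheel '0 0 -.02 0 0 0;0 0 -.02 0 0 0;0 0 0 0 0 0'|sed -n '1,2p;4p'
```

```text
eef_pos: [0.5773, -0.1463, 0.1833]
wrist_force: [0.3, 1.8, -1.4]
clock: 20.35
eef_pos: [0.5773, -0.1463, 0.1773]
wrist_force: [0.4, 2.1, -2.3]
```

```bash
python3 -m handwheel '0 .002 -.02 0 0 0;0 0 -.02 0 0 0;0 0 -.02 0 0 0;0 0 0 0 0 0'|sed -n '2p;4p'; python3 -m handwheel '0 0 -.02 0 0 0;0 0 -.02 0 0 0;0 0 0 0 0 0'|sed -n '1,2p;4p'
```

```text
eef_pos: [0.5772, -0.1462, 0.1682]
wrist_force: [0.9, 0.9, -0.4]
clock: 21.05
eef_pos: [0.5773, -0.1461, 0.1623]
wrist_force: [0.4, 2.0, -0.7]
```

```bash
python3 -m handwheel '0 0 -.02 0 0 0;0 0 -.02 0 0 0;0 0 0 0 0 0'|sed -n '2p;4p'
```

```text
eef_pos: [0.5772, -0.1461, 0.1563]
wrist_force: [0.5, 2.6, -2.3]
```

```bash
python3 -m handwheel '0 0 -.017 0 0 0;0 0 -.017 0 0 0;0 0 0 0 0 0'|sed -n '2p;4p';python3 -m handwheel '0 0 -.01 0 0 0;0 0 0 0 0 0'|sed -n '2p;4p';python3 -m handwheel '0 0 -.007 0 0 0;0 0 0 0 0 0'|sed -n '1,2p;4p'
```

```text
eef_pos: [0.5773, -0.1461, 0.1513]
wrist_force: [0.5, 0.9, -1.7]
eef_pos: [0.5774, -0.1461, 0.1501]
wrist_force: [0.8, 2.0, -1.0]
clock: 22.05
eef_pos: [0.5774, -0.1461, 0.1492]
wrist_force: [-0.7, 1.3, 0.9]
```

```bash
python3 -m handwheel '0 0 -.007 0 0 0;0 0 0 0 0 0'|sed -n '2p;4p';python3 -m handwheel '0 0 -.007 0 0 0;0 0 0 0 0 0'|sed -n '2p;4p'
```

```text
eef_pos: [0.5775, -0.1461, 0.1491]
wrist_force: [-2.7, 2.5, 8.9]
eef_pos: [0.5776, -0.1462, 0.149]
wrist_force: [-6.5, 3.8, 16.9]
```

The collar is seated: TCP 0.149 as predicted, and 17 N of upward force. I'll unload, open slightly, rise and check.

```bash
python3 -m handwheel '0 0 .01 0 0 0;0 0 0 0 0 0'|sed -n '2p;4p';python3 -m handwheel '0 0 0 0 0 0;0 0 0 0 0 0;0 0 0 0 0 0;0 0 0 0 0 0' -.2|sed -n '2p;4,5p';python3 -m handwheel '0 0 .1 0 0 0;0 0 .2 0 0 0;0 0 .25 0 0 0;0 0 .25 0 0 0;-.1 -.05 .2 0 0 0'|sed -n '1,2p;4p';python3 -m handwheel '0 0 0 0 0 0;0 0 0 0 0 0'|sed -n '1,2p'
python3 - <<'E'
from h import *
for cn in("wrist","scene","side"):
    d=cam(cn)
    print(cn,[(np.round(onz(d,r["at"],.124),4),round(r["score"],2)) for r in models.tip_of("pin",cn)[:2]],[(np.round(onz(d,r["at"],.063),3).tolist(),round(r["score"],2)) for r in models.tip_of("box",cn)[:4]])
    save(d,cn+"9",None if cn=="wrist" else ((150,250,170,300)if cn=="scene" else (220,320,260,390)),1 if cn=="wrist" else 3)
a=cv2.imread("pics/scene9.png");b=cv2.imread("pics/side9.png");w=cv2.imread("pics/wrist9.png")[80:380,60:]
m=np.zeros((600,790,3),np.uint8);m[:300,:390]=a;m[:300,390:780]=b;m[300:,:580]=w;cv2.imwrite("pics/fin.png",m)
E
```

```text
eef_pos: [0.5775, -0.1461, 0.1491]
wrist_force: [-2.7, 2.5, 7.9]
eef_pos: [0.5773, -0.1464, 0.1483]
wrist_force: [0.9, -0.0, 0.2]
gripper_width: 0.034
clock: 23.55
eef_pos: [0.5636, -0.1524, 0.3018]
wrist_force: [0.6, -0.2, 0.1]
clock: 23.75
eef_pos: [0.5625, -0.154, 0.3001]
wrist [(array([ 0.579 , -0.1474,  0.124 ]), 0.62)] [([0.739, -0.151, 0.063], 0.95), ([0.561, -0.017, 0.063], 0.93), ([0.433, -0.178, 0.063], 0.75)]
scene [(array([ 0.571 , -0.1458,  0.124 ]), 0.49)] [([0.801, -0.119, 0.063], 0.79), ([0.545, -0.202, 0.063], 0.71), ([0.474, -0.155, 0.063], 0.68), ([0.616, 0.011, 0.063], 0.6)]
side [(array([ 0.579 , -0.1444,  0.124 ]), 0.5)] [([0.403, -0.217, 0.063], 0.93), ([0.557, -0.042, 0.063], 0.91), ([0.744, -0.201, 0.063], 0.69), ([0.551, -0.21, 0.063], 0.68)]
```

View pics/fin.png

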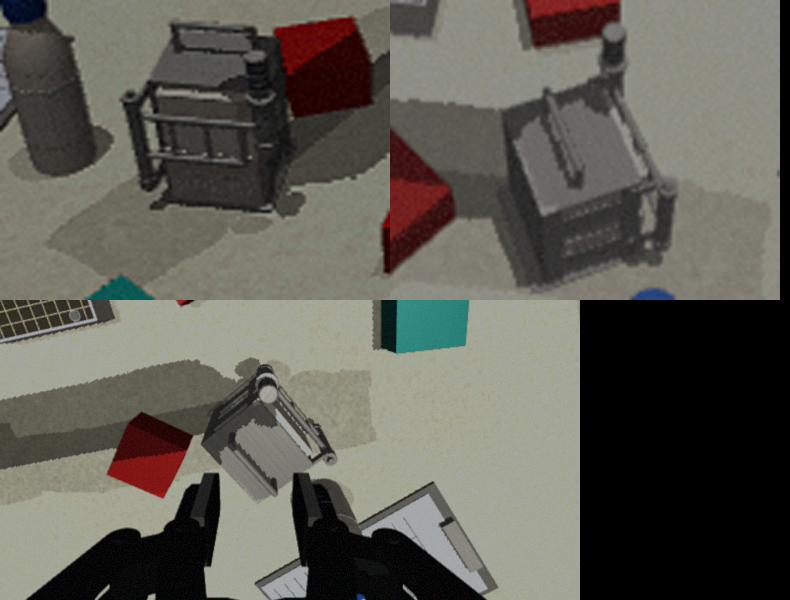

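All three views show the pin upright with its collar on the ear (scene crop (258,95)). The gate is shut, the box sits behind the wire, and the bottle is undisturbed. The gripper is clear, so I'll hand in.

```bash
python3 -c "
from cell import order
print(order.close_job())"
```

```text
the job is handed in; nothing more can be done
None
```

The job is handed in: the box is pushed home, the gate is shut and the pin is down with its collar on the upper ear, at about 24 s of the allowed 67 s; the vials, bottle and vial box were not touched.

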